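# Lock the open drain-plate fasteners of a tea tray

### The job

The drain plate has just been put back in the tea tray, but some of its four quarter-turn fasteners were left open: see which, and with the screwdriver turn each open one clockwise until it is fully home, pressing lightly and not forcing it at the stop. Leave the ones that are already home alone and do not disturb the tea things. Then stand the screwdriver back in its holder and let go.

Things in the scene. Friction and masses are not known exactly. Their poses are not given: they have to be found in the camera images.
- tray: black lacquered tea tray, 300 mm (x) by 440 mm (y), fixed. Origin: centre of its underside on the table; -x is the drip-pan drawer's side, z up. A stainless drain plate, 190 x 290 mm, lies flush in the middle of its top, 60 mm up; a 5 mm lip runs round the edge. A clamp at the middle of the back edge (x +148 mm) holds a strainer arm upright, up to 240 mm above the table
- holder: fixed bamboo block, 64 x 64 x 46 mm high, left or right of the tray, with an upright through hole of 26 mm diameter in the middle. Origin: centre of its underside, z up
- driver: stubby slotted screwdriver, 116 mm long, standing blade down in the holder. Origin: middle of the tip edge; z up to the handle. Blade 18 mm along x, 2.2 mm along y, 12 mm high; 8 mm shank up to z 44; 33 mm collar from z 44 to 49, which rests on the holder's rim (tip then 2 mm above the table); orange square handle, 24 x 24 mm, flats facing x and y, z 49 to 113
- lock_1: seat of a quarter-turn fastener in one corner of the drain plate (which corner varies), fixed to the tray. Origin: on the fastener's axis at the plate's upper face; x, y parallel to the tray's, z up. Two dark marks on the plate, on the +y and -y side of the head, show the locked direction of the slot
- lock_2: seat of a quarter-turn fastener, as lock_1. Each seat carries a round brass head, 28 mm in diameter, with a slot right across it, 4 mm wide and 4 mm deep
- lock_3: seat of a quarter-turn fastener, as lock_1. A cam draws each head down as it is turned: evenly, 4 mm in all, so the driver must follow it down under a light push or it leaves the slot. Gaskets differ: a head's upper face stands 8.5 to 15.5 mm above the plate when home, up to 4 mm more when open; its height must be felt
- lock_4: seat of a quarter-turn fastener, as lock_1. A head takes about 0.12 N m to turn and stays where it is left; the fastener is spoilt if the driver bears on it with more than 100 N in all, the push down and the pair of sideways forces of the turn added (turning hard against the stop with 0.4 N m makes about 50 N)
- head_1 (a joint): angle of the slotted head in lock_1, rad: 0 = wide open, slot along the seat's x axis; grows as it is turned clockwise seen from above; 1.57 = fully home against a hard stop, slot in line with the marks (seat's y axis)
- head_2 (a joint): angle of the slotted head in lock_2, rad: 0 = wide open, slot along the seat's x axis; grows as it is turned clockwise seen from above; 1.57 = fully home against a hard stop, slot in line with the marks (seat's y axis)
- head_3 (a joint): angle of the slotted head in lock_3, rad: 0 = wide open, slot along the seat's x axis; grows as it is turned clockwise seen from above; 1.57 = fully home against a hard stop, slot in line with the marks (seat's y axis)
- head_4 (a joint): angle of the slotted head in lock_4, rad: 0 = wide open, slot along the seat's x axis; grows as it is turned clockwise seen from above; 1.57 = fully home against a hard stop, slot in line with the marks (seat's y axis)
- dot_1 (a point): red tick on the flat index ring, 37 mm in diameter, that turns under the head in lock_1: 16.5 mm from the axis, 1.4 mm above the plate, square to the slot (lies on the seat's +y side at angle 0, +x side when home)
- dot_2 (a point): red tick on the flat index ring, 37 mm in diameter, that turns under the head in lock_2: 16.5 mm from the axis, 1.4 mm above the plate, square to the slot (lies on the seat's +y side at angle 0, +x side when home)
- dot_3 (a point): red tick on the flat index ring, 37 mm in diameter, that turns under the head in lock_3: 16.5 mm from the axis, 1.4 mm above the plate, square to the slot (lies on the seat's +y side at angle 0, +x side when home)
- dot_4 (a point): red tick on the flat index ring, 37 mm in diameter, that turns under the head in lock_4: 16.5 mm from the axis, 1.4 mm above the plate, square to the slot (lies on the seat's +y side at angle 0, +x side when home)
- teapot: white porcelain teapot with spout and handle, about 140 mm long, 91 mm high, standing on the drain plate. Origin: centre of its underside
- pitcher: stainless pitcher, 68 mm diameter, 83 mm high, handle to one side, standing on the drain plate. Origin: centre of its underside
- tong: bamboo tong, 175 x 20 x 10 mm, lying along the front edge of the tray. Origin: its middle, underside
- caddy: closed green tea caddy, 78 mm diameter, 99 mm high, on the table on the other side of the tray from the holder. Origin: centre of its underside
- cup_1: blue-rimmed porcelain cup, 61 mm diameter, 44 mm high, on an end of the tray. Origin: centre of its underside
- cup_2: blue-rimmed porcelain cup, 61 mm diameter, 44 mm high, on an end of the tray. Origin: centre of its underside
- cup_3: blue-rimmed porcelain cup, 61 mm diameter, 44 mm high, on an end of the tray. Origin: centre of its underside
- cup_4: blue-rimmed porcelain cup, 61 mm diameter, 44 mm high, on an end of the tray. Origin: centre of its underside
Not all that is in view belongs to the job. Of the things like the driver, leave any that is pink or turquoise; of the rest the larger one is meant.

How it is judged (in metres and radians):
At the end, for the whole second after the job is handed in: all four heads are fully home (1.46 rad or more of 1.57), and the driver stands at rest, upright within 0.12 rad, in the holder's hole (within 8 mm of its axis, collar within 3 mm of the rim) (value of joint each of head_1, head_2, head_3, head_4 above 1.46 rad and horizontal distance between driver and holder below 0.008 m and z of driver in the frame of holder below 0.005 m and angle between driver's own z axis and vertical below 0.12 rad and linear speed of driver below 0.02 m/s); the robot touches nothing.
It fails at once if a tea thing is disturbed (moved more than 15 mm) (distance of any of teapot, pitcher, tong, caddy, cup_1, cup_2, cup_3, cup_4 from where it was at the start of the episode above 0.015 m).
It fails at once if a fastener head is touched by the fingers instead of the driver (contact force between the fingers and lock_1 above 1 N or contact force between the fingers and lock_2 above 1 N or contact force between the fingers and lock_3 above 1 N or contact force between the fingers and lock_4 above 1 N).
It fails at once if the driver is set on a fastener that was home from the start ((contact force between driver and lock_1 above 3 N and value of joint head_1 above 1.5 rad and distance of dot_1 from where it was at the start of the episode below 0.006 m) or (contact force between driver and lock_2 above 3 N and value of joint head_2 above 1.5 rad and distance of dot_2 from where it was at the start of the episode below 0.006 m) or (contact force between driver and lock_3 above 3 N and value of joint head_3 above 1.5 rad and distance of dot_3 from where it was at the start of the episode below 0.006 m) or (contact force between driver and lock_4 above 3 N and value of joint head_4 above 1.5 rad and distance of dot_4 from where it was at the start of the episode below 0.006 m)).
It fails at once if a fastener is forced (the driver bears on it with more than 100 N in all) (contact force between driver and lock_1 above 100 N or contact force between driver and lock_2 above 100 N or contact force between driver and lock_3 above 100 N or contact force between driver and lock_4 above 100 N).
It also fails if it takes over 72 s, if anything falls off the work surface, if the arm or the gripper's body presses on something with over 40 N, if the wrist force passes 120 N, or if a joint passes its speed limit or range.

### The arm

A 6-joint arm with a two-finger parallel gripper is mounted at the origin on the work surface. World frame = base frame: x ahead of the robot, y to its left, z up, the work surface at z = 0. Lengths are in mm, angles in rad, forces in N, time in s.
With the tool pointing down it reaches from about 325 to 850 mm from the base axis. Payload 4.4 kg.
Tool frame: the origin (TCP) lies midway between the tips of the shut fingers; the grasp point (between the pads) lies 19 mm behind it; z points along the fingers, y is the line along which they close (so a half turn about z gives the same grasp; the last joint's range is limited). The gripper opens to 94 mm and grips with 3 to 60 N. Pads are 16 mm wide; open, the fingers measure 119 mm over their backs; the gripper's body (75 mm by 177 mm) begins 78 mm behind the grasp point.
Start: joints at [1.185, 0.207, 1.542, -0, 1.393, -0.15], TCP at [133.783, 559.222, 205.447] pointing down, gripper open.
Joint ranges: [-2.73, 2.73], [-0.86, 2.22], [0.23, 2.46], [-1.11, 4.25], [0.08, 2.63], [-2.82, 2.82]. Speed limits (rad/s): [2.79, 2.79, 3.14, 3.14, 3.14, 3.14].

### API

Orientations are given as [roll, pitch, yaw] about the fixed x, y, z axes, in that order (R = Rz(yaw) Ry(pitch) Rx(roll)).
In Python, from rig import r gives the robot as it stands.
- The arm moves only by the tool apply_moves, never from a script. Its argument "rows" is a list of rows, each a list of 3 entries, a list of its own where there are three numbers: the shift along the tool's x, y, z in cm, then the turn about the tool's z in rad, then the finger opening in cm, from 0 to 9.4. A call has exactly 10 rows; each row shifts and turns the commanded pose from where the row before left it, along the tool's axes as they then stand; what a row does not reach is not made up. A row lasts 1/12 s, in which the tool goes at most 41.7 mm and 7.16 degrees, less where a joint would pass 70% of its speed; a pose out of reach is approached as far as the arm can. A call with a gripper value outside its range is refused whole. The fingers move at their own pace and stop on an object; "force" is the grip in N (left out, the last holds). Time passes only in rows, so rows that do not move let the fingers close, or fill a call up. It gives the time, the measured TCP pose, the force, the opening and the grip force at its end, in the units of the state.
- r.get_obs(): the state, without advancing time (a new reading comes with each control period).
- r.capture(name): name is "scene" or "top" or "wrist"; returns a dict with "color" (420x560x3 uint8, red, green, blue), "depth" (420x560 float32, mm along the optical axis (not along the pixel's ray), 0 where there is no reading), "vertical_fov" (degrees; the focal length in pixels is half the picture's height over the tangent of half this angle, whatever the lens; pixels are square), "cx", "cy" (the principal point, pixels), "T" (4x4, takes a point from camera to world coordinates). Camera axes: x right, y down, z forward; pixel columns grow to the right and rows downward; lengths in mm; the calibration is good to about 2 mm. A picture is of the moment at which its call begins.
- r.close_job(): hands the job in; it is judged then, once.
The state is a dict: "time": time; "joint_positions": joint angles; "qvel": joint speeds; "tau": joint torques, N m; "eef_pos": TCP position; "orientation": TCP orientation; "force": force on the tool from outside, world axes, zero at the start; "moment": the same for the moment, N m; "width": finger opening in mm; "grasp_force": force on a finger pad.
Only numpy, scipy, OpenCV 4.12 (cv2) and the standard library are available. Lean on these libraries where they do the work, as an engineer would, in place of code of your own. Each camera call takes 0.05 s, during which the arm holds its last target. There are 200 camera calls.

## Working session

There is one attempt and no reset: what is moved stays moved. The work goes in short steps, Python scripts to look and compute and a tool call to move; the robot and the scene stay as the last step left them, time stands still between calls to the robot, and variables do not carry over. Pictures are saved under pics/ and viewed, at most 10 in all, crops included, and the job is handed in when it is done.

Besides the shell and the picture viewer there is one more tool, called after "Emit:" as name(argument=value, ...) on one line, values as JSON. apply_moves: Moves the arm, as the interface text tells. Its arguments: {"type":"object","properties":{"rows":{"type":"array","items":{"type":"array"}},"force":{"type":"number"}},"required":["rows"]}

```bash
ls; mkdir -p pics
cat > h.py <<'E'
import numpy as np, cv2
from rig import r
def cap(n):
    c=r.capture(n); np.savez(f'{n}.npz',**c); return c
def ld(n): return dict(np.load(f'{n}.npz'))
def pt(c,u,v,z=None):
    f=210/np.tan(np.radians(float(c['vertical_fov']))/2)
    d=np.array([(u-c['cx'])/f,(v-c['cy'])/f,1.]); T=c['T']
    if z is None:
        p=d*c['depth'][int(round(v)),int(round(u))]; return (T[:3,:3]@p+T[:3,3])
    w=T[:3,:3]@d; return T[:3,3]+w*(z-T[2,3])/w[2]
def proj(c,p):
    f=210/np.tan(np.radians(float(c['vertical_fov']))/2)
    q=c['T'][:3,:3].T@(np.array(p)-c['T'][:3,3]); return q[0]/q[2]*f+c['cx'],q[1]/q[2]*f+c['cy']
E
python3 - <<'E'
from h import *
a=cap('top');b=cap('scene')
cv2.imwrite('pics/top.png',cv2.resize(a['color'][...,::-1],(800,600),interpolation=2))
cv2.imwrite('pics/scene.png',cv2.resize(b['color'][...,::-1],(800,600),interpolation=2))
np.set_printoptions(precision=3,suppress=True)
print(a['T'],a['vertical_fov'],b['T'])
print(r.get_obs())
E
```

```text
pics
[[  -0.137   -0.968    0.209  339.526]
 [  -0.991    0.134   -0.024   12.969]
 [  -0.005   -0.21    -0.978 1050.819]
 [   0.       0.       0.       1.   ]] 48.6640128497921 [[   0.72     0.592   -0.362  924.145]
 [   0.694   -0.615    0.374 -395.886]
 [  -0.001   -0.52    -0.854  951.662]
 [   0.       0.       0.       1.   ]]
{'time': 0.1, 'joint_positions': array([ 1.185,  0.207,  1.543, -0.   ,  1.394, -0.151]), 'qvel': array([-0.001, -0.002, -0.003, -0.   ,  0.003, -0.   ]), 'tau': array([ -0.001, -37.186, -28.229,   0.07 ,   0.031,  -0.   ]), 'eef_pos': array([133.518, 558.542, 204.43 ]), 'orientation': array([-3.14 , -0.   ,  2.907]), 'force': array([-0.409,  1.472, -0.41 ]), 'moment': array([0.001, 0.065, 0.025]), 'grasp_force': 0.0, 'width': 93.89802521530234}
```

View pics/top.png

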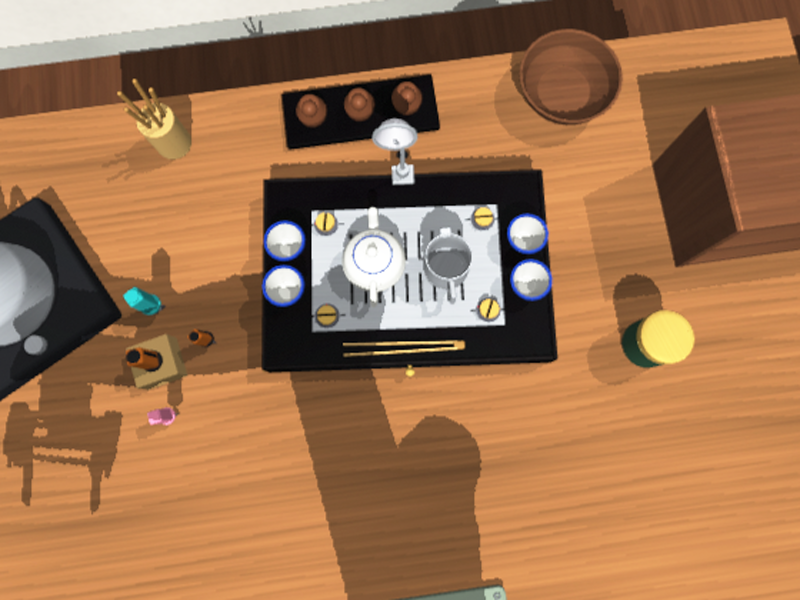

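View pics/scene.png

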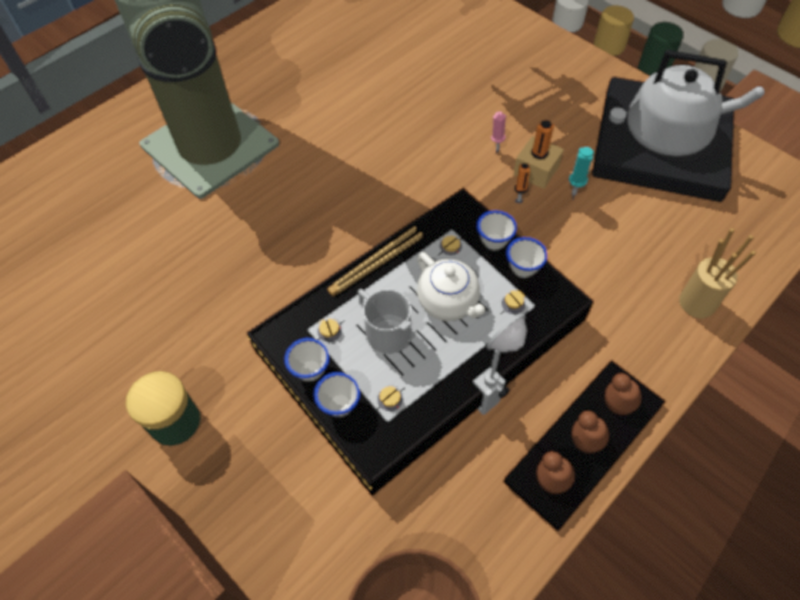

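Candidates for the driver: the orange one standing in the bamboo block (top 145,358; scene 541,138), a small orange one (top 201,338; scene 522,180), turquoise (top 142,300) and pink (top 161,416). I choose the large orange one in the holder. Next come close crops of it and of the heads at top (325,222), (483,217), (327,315) and (488,308).

Run:
```python
from h import *
a=ld('top');b=ld('scene')
def crop(c,u,v,w=20,h=20,s=(266,300)):
    u=int(u*.7);v=int(v*.7); return cv2.resize(c['color'][v-h:v+h,u-w:u+w,::-1],s,interpolation=cv2.INTER_CUBIC)
R1=np.hstack([crop(a,325,222,18,20),crop(a,483,217,18,20),crop(a,145,358,36,40)])
R2=np.hstack([crop(a,327,315,18,20),crop(a,488,308,18,20),crop(b,535,160,36,40)])
cv2.imwrite('pics/m.png',np.vstack([R1,R2]))
for n,u,v in [('FL..bl',325,222),('br',483,217),('fl',327,315),('fr',488,308)]:
    print(n,pt(a,u*.7,v*.7,72))
f=.7
for n,u,v in [('tl',265,180),('tr',542,171),('bl',264,370),('br',556,360)]: print(n,pt(a,u*f,v*f,65 if n[0]!='b' else 65))
print('drv',pt(a,137*f,358*f), pt(b,545*f,127*f),pt(b,541*f,165*f))
```

```text
FL..bl [662.0559388   95.70170712  72.        ]
br [ 636.41574571 -146.588758     72.        ]
fl [517.39072702 108.96990071  72.        ]
fr [ 494.82462605 -131.0175572    72.        ]
tl [746.02042048 182.18921877  65.        ]
tr [ 700.5315494  -252.00247517   65.        ]
bl [449.53509544 211.3443544   65.        ]
br [ 404.91142979 -219.05376172   65.        ]
drv [484.92997629 376.46792256 117.60307391] [493.94304132 378.44103549 115.28758335] [512.77730645 360.8753201   48.84556812]
```

View pics/m.png

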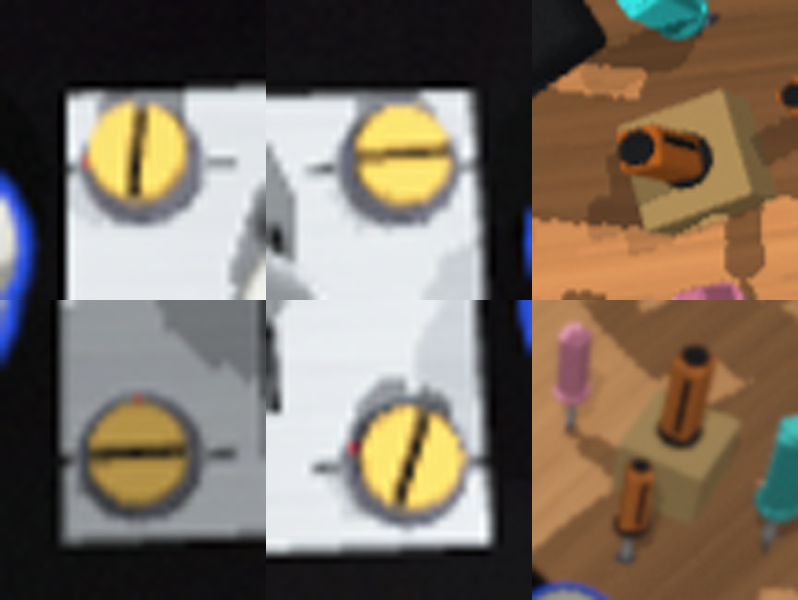

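The crops show the back-left head (top 325,222) wide open and the front-right one (488,308) nearly wide open, with its red tick at the left. The back-right and front-left slots line up with their marks, so they are home. The driver in the block is the larger orange one, as chosen. Now I'll measure the driver, holder and tray.

```bash
cat >> h.py <<'E'
def cloud(c):
    f=210/np.tan(np.radians(float(c['vertical_fov']))/2)
    v,u=np.mgrid[:420,:560]; d=c['depth']
    P=np.stack([(u-c['cx'])/f*d,(v-c['cy'])/f*d,d],-1)@c['T'][:3,:3].T+c['T'][:3,3]
    P[d==0]=np.nan; return P
E
python3 - <<'E'
from h import *
np.set_printoptions(precision=1,suppress=True)
for n in('top','scene'):
    c=ld(n);P=cloud(c);m=(abs(P[...,0]-492)<70)&(abs(P[...,1]-374)<70)
    top=P[m&(P[...,2]>110)&(P[...,2]<122)]
    s=P[m&(abs(P[...,0]-492)<30)&(abs(P[...,1]-374)<30)&(P[...,2]>55)]
    rim=P[m&(abs(P[...,2]-46)<4)]
    print(n,len(top),top.mean(0),top.min(0),top.max(0))
    for q in(s,rim): print(len(q),cv2.minAreaRect(q[:,:2].astype(np.float32)),np.median(q[:,2]))
    t=P[(abs(P[...,0]-580)<190)&(abs(P[...,1]+20)<260)&(P[...,2]>52)&(P[...,2]<68)]
    print('tray',cv2.minAreaRect(t[:,:2].astype(np.float32)),np.median(t[:,2]))
E
```

```text
top 137 [488.9 381.  116.2] [477.8 369.8 110.3] [501.8 394.3 120.9]
281 ((489.1910705566406, 381.5938720703125), (25.138715744018555, 24.01436996459961), 4.335240840911865) 109.48663153743723
577 ((490.587646484375, 383.1062927246094), (64.7446060180664, 65.20700073242188), 12.13033676147461) 46.25955392698461
tray ((579.5697631835938, -17.842971801757812), (441.4647521972656, 301.42431640625), 84.11083221435547) 60.79891225712743
scene 79 [493.3 380.7 115.8] [481.1 369.5 110. ] [504.5 394.3 121.1]
261 ((494.2673034667969, 382.4136657714844), (28.235523223876953, 26.424564361572266), 83.95635986328125) 95.48868513556351
341 ((496.8435974121094, 360.1037902832031), (64.9617691040039, 119.32018280029297), 12.59984016418457) 45.96215488790233
tray ((584.4562377929688, -17.281875610351562), (441.7217102050781, 312.95172119140625), 84.07416534423828) 60.40011563486689
```

Emit:
apply_moves(rows=[[[-3.9,-0.9,-0.3],0,9.4],[[-3.9,-0.9,-0.3],0,9.4],[[-3.9,-0.9,-0.3],0,9.4],[[-3.9,-0.9,-0.3],0,9.4],[[-3.9,-0.9,-0.3],0,9.4],[[-3.9,-0.9,-0.3],0,9.4],[[-3.9,-0.9,-0.3],0,9.4],[[-3.9,-0.9,-0.3],0,9.4],[[-3.9,-0.9,-0.3],0,9.4],[[-3.7,-0.7,-0.3],0,9.4]], force=40)

```text
time: 0.93
eef_pos: [492.1, 381.6, 235.0]
orientation: [-3.141, -0.001, 2.906]
force: [-0.1, 0.8, -0.4]
width: 93.9
grasp_force: 0.0
```

Run:
```python
from h import *
np.set_printoptions(precision=3,suppress=True)
o=r.get_obs();print(o['time'],o['eef_pos'],o['orientation'],o['joint_positions'])
c=cap('wrist');print(c['T'],c['vertical_fov'])
cv2.imwrite('pics/w1.png',cv2.resize(c['color'][...,::-1],(800,600),interpolation=2))
P=cloud(c);print(c['depth'].min(),[np.round(x) for x in proj(c,[491,382,115])])
```

```text
0.9333 [492.114 381.649 234.968] [-3.141 -0.001  2.906] [ 0.521  0.288  1.381 -0.     1.475 -0.814]
[[  0.233   0.936   0.264 413.995]
 [  0.972  -0.224  -0.065 399.89 ]
 [ -0.002   0.272  -0.962 414.481]
 [  0.      0.      0.      1.   ]] 71.26922544127699
0.0 [np.float64(284.0), np.float64(203.0)]
```

View pics/w1.png

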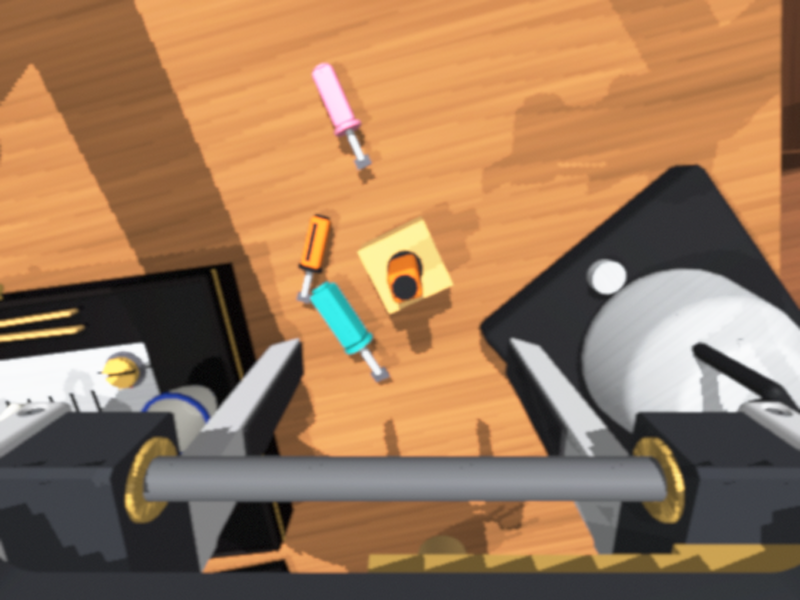

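The wrist view shows the orange handle at (404,285) in the bamboo block, on the predicted pixel. The other drivers stand at (315,243), (340,320) and (335,100), and nothing is in the way of the fingers.

Run:
```python
from h import *
np.set_printoptions(precision=2,suppress=True)
c=ld('wrist');P=cloud(c)
m=(abs(P[...,0]-491)<25)&(abs(P[...,1]-382)<25)&(P[...,2]>60)
q=P[m]
print(len(q),q[:,2].max(),cv2.minAreaRect(q[:,:2].astype(np.float32)))
t=q[q[:,2]>108];print(len(t),t.mean(0),cv2.minAreaRect(t[:,:2].astype(np.float32)))
rim=P[(abs(P[...,0]-491)<45)&(abs(P[...,1]-382)<45)&(abs(P[...,2]-46)<4)];print(cv2.minAreaRect(rim[:,:2].astype(np.float32)))
u,v=283,195
cr=c['color'][v-32:v+32,u-40:u+40,::-1]
cv2.imwrite('pics/w2.png',cv2.resize(cr,(800,640),interpolation=cv2.INTER_CUBIC)[20:620])
```

```text
7497 370.60859628266377 ((482.68048095703125, 387.4516296386719), (33.36033630371094, 39.09575271606445), 0.0010242739226669073)
7325 [471.57 392.44 343.74] ((482.68048095703125, 387.4516296386719), (33.36033630371094, 39.09575271606445), 0.0010242739226669073)
((487.9136962890625, 381.7397155761719), (64.2136459350586, 63.961483001708984), 12.122429847717285)
```

View pics/w2.png

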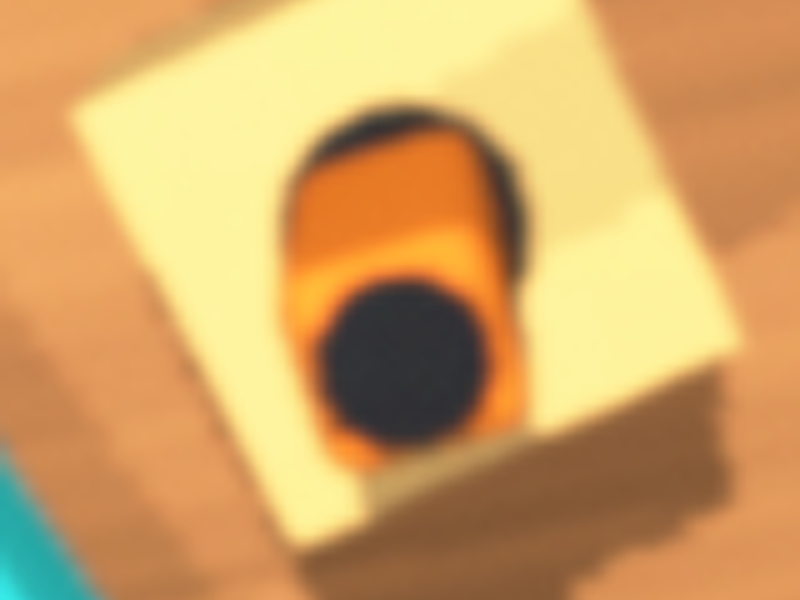

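The crop shows the handle's upper edge running from (290,270) to (490,225), so it is turned about 13–18° from the gripper axes. I'll measure the yaw numerically.

Run:
```python
from h import *
np.set_printoptions(precision=2,suppress=True)
c=ld('wrist');P=cloud(c)
hsv=cv2.cvtColor(c['color'],cv2.COLOR_RGB2HSV)
for lo,hi in((60,125),(112,122),(60,105)):
    q=P[(abs(P[...,0]-491)<25)&(abs(P[...,1]-382)<25)&(P[...,2]>lo)&(P[...,2]<hi)]
    print(lo,len(q),q.mean(0),cv2.minAreaRect(q[:,:2].astype(np.float32)))
for n in ('top','scene'):
    c2=ld(n);Q=cloud(c2)
    q=Q[(abs(Q[...,0]-491)<25)&(abs(Q[...,1]-382)<25)&(Q[...,2]>60)&(Q[...,2]<125)]
    print(n,cv2.minAreaRect(q[:,:2].astype(np.float32)))
# edge line: pixel -> at z 115
def w(u,v,z): return pt(c,243+(u/10),163+((v+20)/10),z)
for (p,q,z) in [((290,270),(490,225),115),((300,180),(450,130),52)]:
    a,b=w(*p,z),w(*q,z);d=b-a;print(np.degrees(np.arctan2(d[1],d[0])),np.linalg.norm(d),a,b)
```

```text
60 658 [483.45 382.   108.07] ((487.1323547363281, 381.4456787109375), (24.32961082458496, 24.006996154785156), 4.914407253265381)
112 447 [486.2  381.34 116.57] ((487.198486328125, 381.1376037597656), (23.297529220581055, 23.236732482910156), 3.687873601913452)
60 156 [476.81 383.    83.24] ((479.4936828613281, 385.3569030761719), (28.362112045288086, 12.50368881225586), 56.813232421875)
top ((489.6050109863281, 381.625244140625), (24.30849266052246, 24.01436996459961), 4.335240840911865)
scene ((491.818115234375, 381.14105224609375), (24.90636444091797, 27.35589599609375), 6.870329856872559)
89.47674677679015 21.41889704116137 [476.12 372.76 115.  ] [476.32 394.18 115.  ]
95.16630144433171 19.83562131415475 [478.27 371.08  52.  ] [476.49 390.83  52.  ]
```

Emit:
apply_moves(rows=[[[0.3,-0.05,0.5],-0.105,4.4],[[0,0,0.5],-0.105,4.4],[[0,0,2],-0.104,4.4],[[0,0,3],0,4.4],[[0,0,3],0,4.4],[[0,0,3],0,4.4],[[0,0,3.2],0,4.4],[[0,0,0],0,2.2],[[0,0,0],0,2.2],[[0,0,0],0,2.2]], force=20)

```text
time: 1.82
eef_pos: [488.4, 384.2, 84.8]
orientation: [3.141, 0.002, -3.062]
force: [1.0, 0.0, 1.0]
width: 30.7
grasp_force: 0.0
```

Emit:
apply_moves(rows=[[[0,0,0],0,2.2],[[0,0,0],0,2.2],[[0,0,0],0,2.2],[[0,0,0],0,2.2],[[0,0,0],0,4.4],[[0,0,0],0,4.4],[[0,0,0],0,4.4],[[0,0,0],0.12,4.4],[[0,0,0],0.12,4.4],[[0,0,0],0.12,4.4]])

```text
time: 2.65
eef_pos: [487.1, 383.3, 82.8]
orientation: [-3.141, -0.001, 2.855]
force: [0.4, -0.7, -0.9]
width: 44.1
grasp_force: 0.0
```

Emit:
apply_moves(rows=[[[0,0,0],0.124,4.4],[[0,0,0],0.124,4.4],[[0,0,0],0.124,4.4],[[0,0,0],0.124,4.4],[[0,0,0],0.124,4.4],[[0,0,0],0.124,4.4],[[0,0,0],0.124,4.4],[[0,0,0],0.124,4.4],[[0,0,0],0.12,4.4],[[0,0,0],0.1,4.4]])

```text
time: 3.48
eef_pos: [487.1, 383.3, 82.8]
orientation: [-3.14, 0.001, 1.643]
force: [0.4, -0.1, 0.3]
width: 44.2
grasp_force: 0.0
```

Emit:
apply_moves(rows=[[[0,0,0],0,2.2],[[0,0,0],0,2.2],[[0,0,0],0,2.2],[[0,0,0],0,2.2],[[0,0,0],0,2.2],[[0,0,0],0,2.2],[[0,0,-1],0,2.2],[[0,0,-2.5],0,2.2],[[0,0,-3.5],0,2.2],[[0,0,-3.5],0,2.2]], force=50)

```text
time: 4.32
eef_pos: [486.7, 383.0, 188.9]
orientation: [-3.139, 0.001, 1.649]
force: [0.4, -0.2, -0.1]
width: 23.8
grasp_force: 50.0
```

Run:
```python
from h import *
np.set_printoptions(precision=3,suppress=True)
o=r.get_obs();print(o['eef_pos'],o['orientation'],o['width'],o['joint_positions'])
b=cap('scene');a=cap('top');c=cap('wrist')
def crop(c,p,w,h,s):
    u,v=map(int,proj(c,p));print(u,v);u0=max(0,u-w);v0=max(0,v-h);return cv2.resize(c['color'][v0:v0+2*h,u0:u0+2*w,::-1],s,interpolation=cv2.INTER_CUBIC)
p=o['eef_pos']-[0,0,81]
I=np.hstack([crop(b,p+[0,0,40],30,45,(400,600)),crop(c,p,40,60,(400,600))])
cv2.imwrite('pics/l1.png',I)
```

```text
[486.659 382.979 188.893] [-3.139  0.001  1.649] 23.761761728812253 [0.527 0.314 1.442 0.    1.388 0.449]
382 76
276 214
```

View pics/l1.png

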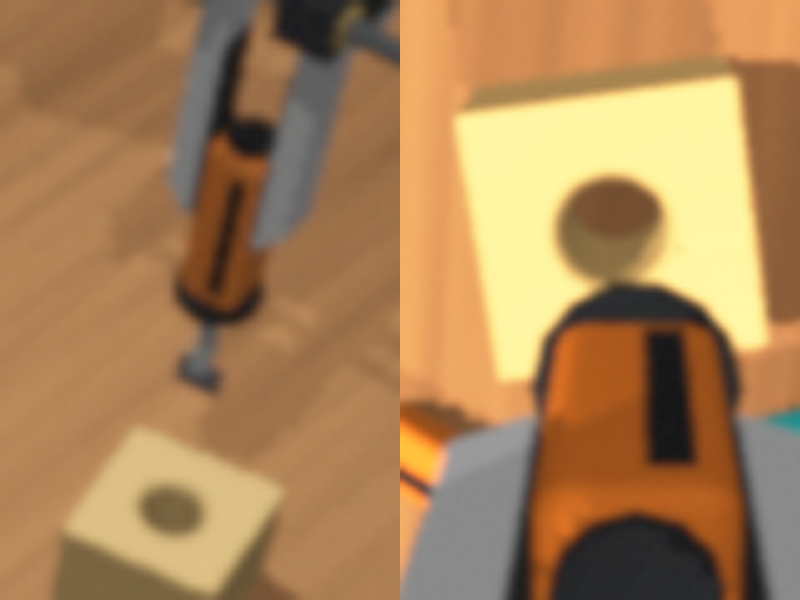

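The left crop shows the blade at (180,365)–(218,385), lying along world x, which is the tool's y axis. The right crop shows the empty hole at (610,228) with the driver held square. Next I move over the back-left lock.

Emit:
apply_moves(rows=[[[-1.0,0.5,-1.5],0,2.2],[[-3.3,1.67,-1.3],0,2.2],[[-3.3,1.67,-0.8],0,2.2],[[-3.3,1.67,0],0,2.2],[[-3.3,1.67,0],0,2.2],[[-3.3,1.67,0],0,2.2],[[-3.3,1.67,0],0,2.2],[[-3.3,1.67,0],0,2.2],[[-3.3,1.67,0],0.08,2.2],[[-2.7,1.2,0],0.1,2.2]])

```text
time: 5.3
eef_pos: [659.3, 91.6, 222.3]
orientation: [-3.139, 0.001, 1.464]
force: [-0.1, -0.4, -1.1]
width: 23.8
grasp_force: 50.0
```

Emit:
apply_moves(rows=[[[0,0,0],0,2.2],[[0,0,0],0,2.2],[[0,0,0],0,2.2],[[0,0,0],0,2.2],[[0,0,0],0,2.2],[[0,0,0],0,2.2],[[0,0,0],0,2.2],[[0,0,0],0,2.2],[[0,0,0],0,2.2],[[0,0,0],0,2.2]])

```text
time: 6.13
eef_pos: [659.1, 94.4, 224.6]
orientation: [3.141, 0.0, 1.469]
force: [-0.7, -0.1, -1.1]
width: 24.0
grasp_force: 50.0
```

Run:
```python
from h import *
np.set_printoptions(precision=3,suppress=True)
o=r.get_obs();print(o['time'],o['eef_pos'],o['orientation'],o['width'],o['joint_positions'],o['force'])
c=cap('wrist');u,v=map(int,proj(c,o['eef_pos']*[1,1,0]+[0,0,73]));print(u,v)
w,h=40,30
print('crop origin',u-w,v-h)
cv2.imwrite('pics/a1.png',cv2.resize(c['color'][v-h:v+h,u-w:u+w,::-1],(800,600),interpolation=cv2.INTER_CUBIC))
P=cloud(c);q=P[v-18:v+10,u-25:u+25].reshape(-1,3);q=q[(q[:,2]>66)&(q[:,2]<85)];print(len(q),np.median(q,0),np.percentile(q[:,2],[10,90]))
print(cv2.minEnclosingCircle(q[:,:2].astype(np.float32)))
```

```text
6.1333 [659.086  94.379 224.572] [3.141 0.    1.469] 24.0330365855476 [ 0.012  0.385  1.275 -0.     1.482  0.114] [-0.67  -0.062 -1.093]
283 196
crop origin 243 166
454 [660.362  95.902  77.717] [74.404 78.762]
((659.833984375, 95.67124938964844), 14.786027908325195)
```

View pics/a1.png

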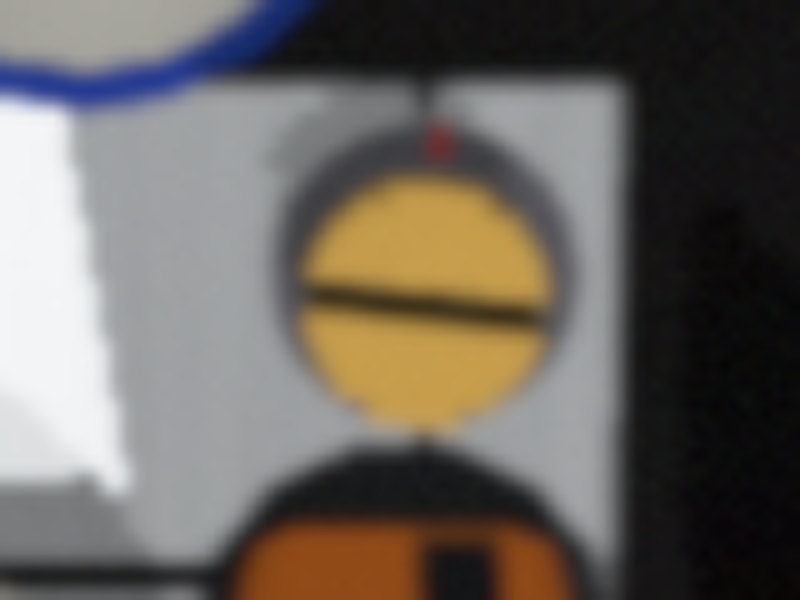

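The crop shows head A's brass disc centred at (427,303), with its slot from (310,290) to (545,320), about 7° clockwise of the tool's y axis. The red tick is at (440,143), which agrees with an angle near 0.13 rad.

Run:
```python
from h import *
np.set_printoptions(precision=2,suppress=True)
c=ld('wrist')
for z in(75,78):
    f=lambda x,y:pt(c,243+x/10-.5,166+y/10-.5,z)
    d=f(545,320)-f(310,290);print(z,f(427,303),f(427.5,305),np.degrees(np.arctan2(d[1],d[0])))
hsv=cv2.cvtColor(c['color'],cv2.COLOR_RGB2HSV)[170:212,268:302]
m=((hsv[...,0]>15)&(hsv[...,0]<30)&(hsv[...,1]>120)&(hsv[...,2]>100)).astype(np.uint8)
m=cv2.morphologyEx(m,cv2.MORPH_CLOSE,np.ones((5,5)))
k=max(cv2.findContours(m,0,1)[0],key=cv2.contourArea);(x,y),ax,an=cv2.fitEllipse(k);print(x+268,y+170,ax,an)
print(pt(c,x+268,y+170,78))
d=c['depth'];P=cloud(c)
plate=P[185:190,250:262].reshape(-1,3);print('plate z',np.median(plate[:,2]))
```

```text
75 [660.8   94.93  75.  ] [660.83  94.69  75.  ] -13.27335561789679
78 [660.85  95.64  78.  ] [660.88  95.4   78.  ] -13.273355617896833
285.0468463897705 195.4715518951416 (22.97629737854004, 23.69321060180664) 0.1804524064064026
[660.71  96.04  78.  ]
plate z 60.172168784452424
```

Run:
```python
from h import *
np.set_printoptions(precision=2,suppress=True)
T=np.array([486.66,382.98,188.9])
for n in('top','scene'):
    c=ld(n);P=cloud(c);hsv=cv2.cvtColor(c['color'],cv2.COLOR_RGB2HSV)
    near=(np.hypot(P[...,0]-T[0],P[...,1]-T[1])<30)
    o=near&(P[...,2]>150)&(P[...,2]<225)&(hsv[...,0]<18)&(hsv[...,1]>150)
    q=P[o];print(n,'orange',len(q),cv2.minAreaRect(q[:,:2].astype(np.float32)) if len(q)>4 else '')
    b=near&(P[...,2]>100)&(P[...,2]<150);q=P[b];print(' blade/shank/collar',len(q),q.mean(0) if len(q) else '')
c=ld('scene')
tip=np.array([T[0],T[1],109]);print('tip expected px',proj(c,tip),'seen',352+200/6.667-.5,31+380/6.667-.5, pt(c,352+199/6.667-.5,31+378/6.667-.5,111))
# wrist now: handle top cap
w=ld('wrist');print('wrist handle cap',proj(w,[659.1,94.4,224.6+32]),proj(w,[659.1,94.4,224.6-81+49]))
cv2.imwrite('pics/a2.png',cv2.resize(w['color'][180:285,213:353,::-1],(800,600),interpolation=cv2.INTER_CUBIC))
```

```text
top orange 142 ((490.6781311035156, 377.86346435546875), (10.946231842041016, 25.60257339477539), 68.70306396484375)
 blade/shank/collar 19 [490.72 386.46 125.79]
scene orange 223 ((493.5776672363281, 380.5208740234375), (30.30162811279297, 21.16707992553711), 42.08229064941406)
 blade/shank/collar 48 [489.24 384.51 120.71]
tip expected px (np.float64(379.8811746420665), np.float64(88.35000932397413)) seen 381.49850007499623 87.49715014249287 [487.85 386.76 111.  ]
wrist handle cap (np.float64(284.69805683701475), np.float64(272.43829257346067)) (np.float64(284.2125360119666), np.float64(232.15689007908117))
```

View pics/a2.png

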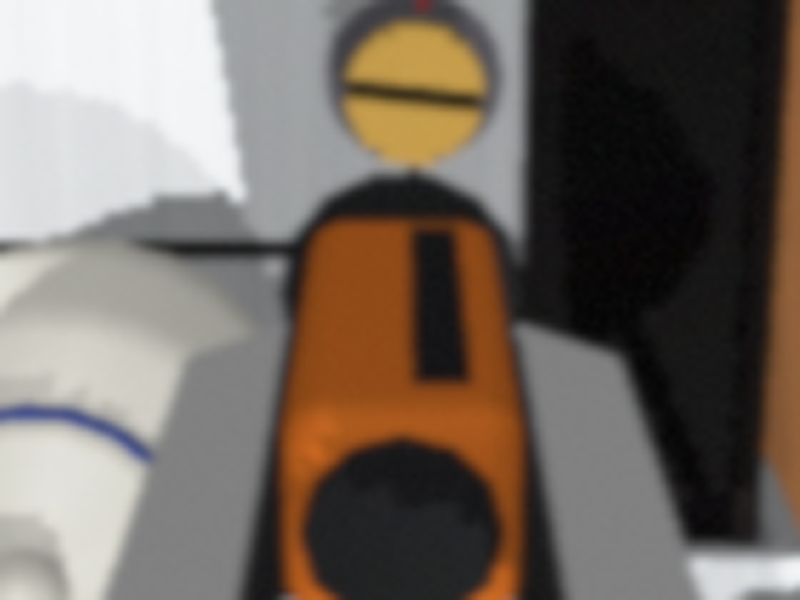

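The crop shows the driver's cap and collar centred near (403,535) and (403,~290). That is about 1 px left of where the calibration puts them, so I correct by 0.9 mm along tool y. I go down to just above head A.

Emit:
apply_moves(rows=[[[0.16,0.25,0.5],0,2.2],[[0,0,1],0.065,2.2],[[0,0,1.5],0.064,2.2],[[0,0,1.5],0,2.2],[[0,0,1],0,2.2],[[0,0,0.3],0,2.2],[[0,0,0],0,2.2],[[0,0,0],0,2.2],[[0,0,0],0,2.2],[[0,0,0],0,2.2]])

```text
time: 7.02
eef_pos: [662.6, 95.5, 167.8]
orientation: [3.139, -0.001, 1.34]
force: [-1.5, -0.2, -0.7]
width: 23.8
grasp_force: 50.0
```

Emit:
apply_moves(rows=[[[0,-0.08,0.2],0,2.2],[[0,0,0.2],0,2.2],[[0,0,0.2],0,2.2],[[0,0,0.15],0,2.2],[[0,0,0.05],0,2.2],[[0,0,0.05],0,2.2],[[0,0,0.05],0,2.2],[[0,0,0.05],0,2.2],[[0,0,0],0,2.2],[[0,0,0],0,2.2]])

```text
time: 7.85
eef_pos: [660.9, 95.5, 156.8]
orientation: [-3.141, 0.0, 1.34]
force: [-0.3, -0.5, -0.8]
width: 23.7
grasp_force: 50.0
```

Emit:
apply_moves(rows=[[[0,0,0.05],0,2.2],[[0,0,0.05],0,2.2],[[0,0,0.05],0,2.2],[[0,0,0.05],0,2.2],[[0,0,0],0,2.2],[[0,0,0],0,2.2],[[0,0,0],0,2.2],[[0,0,0],0,2.2],[[0,0,0],0,2.2],[[0,0,0],0,2.2]])

```text
time: 8.68
eef_pos: [661.0, 95.6, 155.0]
orientation: [3.141, 0.0, 1.34]
force: [-0.7, -1.8, -0.9]
width: 23.6
grasp_force: 50.0
```

Run:
```python
from h import *
np.set_printoptions(precision=2,suppress=True)
o=r.get_obs();print(o['time'],o['eef_pos'],o['force'],o['moment'])
```

```text
8.6833 [661.    95.6  154.95] [-0.74 -1.82 -0.91] [-0.56  0.07  0.03]
```

Emit:
apply_moves(rows=[[[0,0,0.05],0,2.2],[[0,0,0.05],0,2.2],[[0,0,0],0,2.2],[[0,0,0],0,2.2],[[0,0,0],0,2.2],[[0,0,0],0,2.2],[[0,0,0],0,2.2],[[0,0,0],0,2.2],[[0,0,0],0,2.2],[[0,0,0],0,2.2]])

```text
time: 9.52
eef_pos: [661.1, 95.7, 154.6]
orientation: [3.141, 0.0, 1.34]
force: [-2.1, -0.7, 5.1]
width: 23.5
grasp_force: 50.0
```

Emit:
apply_moves(rows=[[[0,0,0.06],0,2.2],[[0,0,0.025],0.1,2.2],[[0,0,0.025],0.1,2.2],[[0,0,0.025],0.1,2.2],[[0,0,0.025],0.1,2.2],[[0,0,0.026],0.1,2.2],[[0,0,0],0,2.2],[[0,0,0],0,2.2],[[0,0,0],0,2.2],[[0,0,0],0,2.2]])

```text
time: 10.35
eef_pos: [660.9, 95.5, 153.5]
orientation: [3.141, 0.0, 0.84]
force: [-3.4, -2.0, 7.7]
width: 23.9
grasp_force: 50.0
```

Run:
```python
from h import *
np.set_printoptions(precision=2,suppress=True)
o=r.get_obs();print(o['time'],o['eef_pos'],o['orientation'],o['force'],o['moment'])
```

```text
10.35 [660.91  95.46 153.5 ] [3.14 0.   0.84] [-3.38 -1.99  7.67] [-0.73  1.15  0.02]
```

Emit:
apply_moves(rows=[[[0,0,0.035],0.1,2.2],[[0,0,0.03],0.1,2.2],[[0,0,0.025],0.1,2.2],[[0,0,0.025],0.1,2.2],[[0,0,0.025],0.1,2.2],[[0,0,0.025],0.1,2.2],[[0,0,0.025],0.1,2.2],[[0,0,0],0,2.2],[[0,0,0],0,2.2],[[0,0,0],0,2.2]])

```text
time: 11.18
eef_pos: [660.9, 96.0, 151.7]
orientation: [-3.141, -0.0, 0.14]
force: [-2.7, -1.7, 8.8]
width: 23.9
grasp_force: 50.0
```

Run:
```python
from h import *
np.set_printoptions(precision=2,suppress=True)
o=r.get_obs();print(o['time'],o['eef_pos'],o['orientation'],o['force'],o['moment'],o['joint_positions'])
c=cap('wrist');u,v=map(int,proj(c,o['eef_pos']*[1,1,0]+[0,0,62]));print(u,v)
cv2.imwrite('pics/a3.png',cv2.resize(c['color'][v-48:v+12,u-40:u+40,::-1],(800,600),interpolation=cv2.INTER_CUBIC))
```

```text
11.1833 [660.92  96.04 151.71] [-3.14 -0.    0.14] [-2.65 -1.7   8.84] [-0.42  1.13  0.04] [0.01 0.44 1.35 0.   1.35 1.45]
282 210
```

Emit:
apply_moves(rows=[[[0,0,0.025],0.08,2.2],[[0,0,0.025],0.08,2.2],[[0,0,0.025],0.08,2.2],[[0,0,0],0.04,2.2],[[0,0,0],0,2.2],[[0,0,0],0,2.2],[[0,0,0],0,2.2],[[0,0,0],0,2.2],[[0,0,0],0,2.2],[[0,0,0],0,2.2]])

```text
time: 12.07
eef_pos: [661.0, 96.3, 151.0]
orientation: [-3.141, -0.0, -0.14]
force: [-3.7, -0.3, 8.2]
width: 23.7
grasp_force: 50.0
```

```bash
cat > s.py <<'E'
from h import *
np.set_printoptions(precision=3,suppress=True)
o=r.get_obs();print(o['time'],o['eef_pos'],o['orientation'],o['force'],o['moment'],o['joint_positions'])
E
python3 s.py
```

```text
12.0667 [661.009  96.285 151.009] [-3.141 -0.    -0.14 ] [-3.737 -0.31   8.156] [-0.272  1.058  0.08 ] [0.015 0.443 1.347 0.001 1.35  1.725]
```

Emit:
apply_moves(rows=[[[0,0,0.01],0.04,2.2],[[0,0,0],0.04,2.2],[[0,0,0],0,2.2],[[0,0,0],0,2.2],[[0,0,0],0,2.2],[[0,0,0],0,2.2],[[0,0,0],0,2.2],[[0,0,0],0,2.2],[[0,0,0],0,2.2],[[0,0,0],0,2.2]])

```text
time: 12.9
eef_pos: [661.1, 96.3, 150.8]
orientation: [-3.141, -0.0, -0.22]
force: [-3.8, -0.5, 7.1]
width: 23.8
grasp_force: 50.0
```

```bash
python3 s.py
```

```text
12.9 [661.059  96.35  150.829] [-3.141 -0.    -0.22 ] [-3.783 -0.482  7.124] [-0.258  1.075  0.096] [0.015 0.444 1.348 0.001 1.35  1.805]
```

Emit:
apply_moves(rows=[[[0,0,0.01],0.04,2.2],[[0,0,0],0.02,2.2],[[0,0,0],0,2.2],[[0,0,0],0,2.2],[[0,0,0],0,2.2],[[0,0,0],0,2.2],[[0,0,0],0,2.2],[[0,0,0],0,2.2],[[0,0,0],0,2.2],[[0,0,0],0,2.2]])

```text
time: 13.73
eef_pos: [661.1, 96.4, 150.7]
orientation: [-3.14, -0.0, -0.28]
force: [-3.4, -0.4, 8.2]
width: 23.5
grasp_force: 50.0
```

```bash
python3 s.py
```

```text
13.7333 [661.077  96.368 150.729] [-3.14 -0.   -0.28] [-3.422 -0.402  8.218] [-0.233  1.043  0.159] [0.015 0.444 1.348 0.001 1.35  1.865]
```

Emit:
apply_moves(rows=[[[0,0,0],0.05,2.2],[[0,0,0],0,2.2],[[0,0,0],0,2.2],[[0,0,0],-0.08,2.2],[[0,0,-0.1],-0.03,2.2],[[0,0,-0.5],0,2.2],[[0,0,-2],0,2.2],[[0,0,-3],0,2.2],[[0,0,-3],0,2.2],[[0,0,-1.5],0,2.2]])

```text
time: 14.57
eef_pos: [662.7, 96.6, 253.8]
orientation: [-3.139, -0.005, -0.221]
force: [0.4, 0.2, -0.2]
width: 24.2
grasp_force: 50.0
```

```bash
python3 s.py
python3 - <<'E'
from h import *
o=r.get_obs();c=cap('wrist');u,v=map(int,proj(c,o['eef_pos']*[1,1,0]+[0,0,73]));print(u,v)
w,h=40,30
I=c['color'][v-h:v+h,u-w:u+w]
cv2.imwrite('pics/a4.png',cv2.resize(I[...,::-1],(800,600),interpolation=cv2.INTER_CUBIC))
g=cv2.cvtColor(I,cv2.COLOR_RGB2HSV)
m=((g[...,0]<8)|(g[...,0]>172))&(g[...,1]>110)&(g[...,2]>70)
ys,xs=np.nonzero(m)
for x,y in zip(xs,ys): 
    p=pt(c,x+u-w,y+v-h,61.4)
    if np.hypot(*(p[:2]-[661.7,95.7]))<25: print(x,y,I[y,x],np.round(p,1))
# dark slot pixels inside head
f=[]
for y in range(2*h):
    for x in range(2*w):
        p=pt(c,x+u-w,y+v-h,74.5)
        if np.hypot(*(p[:2]-[660.9,95.7]))<11 and I[y,x].sum()<150: f.append(p[:2])
f=np.array(f,np.float32);print(len(f),cv2.fitLine(f,cv2.DIST_HUBER,0,.01,.01).ravel() if len(f)>3 else '')
E
```

```text
14.5667 [662.694  96.558 253.773] [-3.139 -0.005 -0.221] [ 0.408  0.198 -0.225] [-0.037  0.033  0.018] [0.015 0.373 1.231 0.002 1.532 1.806]
282 191
41 17 [147  76  79] [677.   92.9  61.4]
0
```

View pics/a4.png

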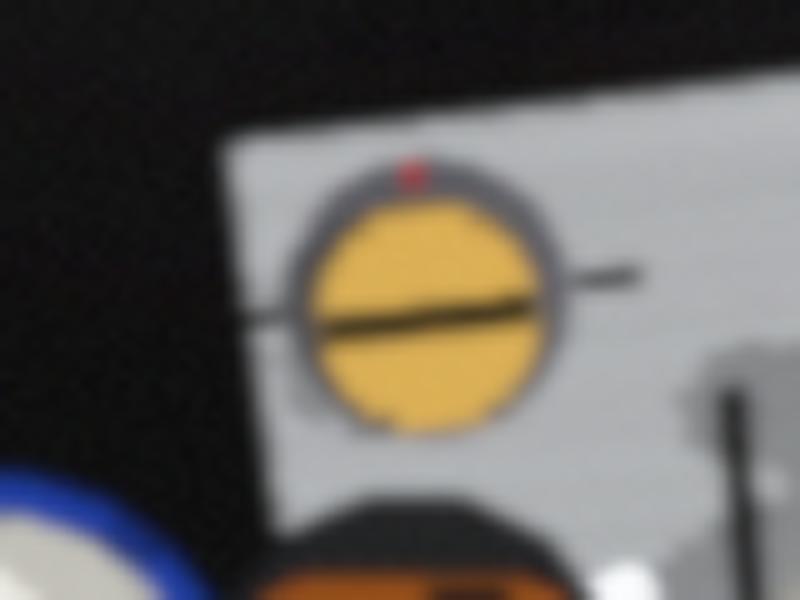

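Head A is home: its slot from (325,330) to (535,305) is parallel to the marks at (250,320) and (640,273), and the tick at (413,175) is on the +x side. Now the front-right lock.

Emit:
apply_moves(rows=[[[-1.13,2.58,0],0,2.2],[[-1.13,2.58,0],0,2.2],[[-1.13,2.58,0],0,2.2],[[-1.13,2.58,0],0,2.2],[[-1.13,2.58,0],0,2.2],[[-1.13,2.58,0],0,2.2],[[-1.13,2.58,0],0,2.2],[[-1.13,2.58,0],0,2.2],[[-1.13,2.58,0],0,2.2],[[-1.13,2.58,0],0,2.2]])

```text
time: 15.45
eef_pos: [493.1, -131.5, 248.5]
orientation: [-3.14, 0.001, -0.221]
force: [-0.1, -0.7, -0.4]
width: 23.5
grasp_force: 50.0
```

Emit:
apply_moves(rows=[[[0,0,0],-0.12,2.2],[[0,0,0],-0.12,2.2],[[0,0,0],-0.12,2.2],[[0,0,0],-0.12,2.2],[[0,0,0],-0.12,2.2],[[0,0,0],-0.12,2.2],[[0,0,0],-0.12,2.2],[[0,0,0],-0.12,2.2],[[0,0,0],-0.12,2.2],[[0,0,0],-0.12,2.2]])

```text
time: 16.28
eef_pos: [494.0, -130.6, 248.5]
orientation: [-3.139, -0.001, 0.985]
force: [-0.5, -0.3, -1.1]
width: 23.6
grasp_force: 50.0
```

Emit:
apply_moves(rows=[[[0,0,0.5],-0.1,2.2],[[0,0,1],-0.08,2.2],[[0,0,1],0,2.2],[[0,0,0.4],0,2.2],[[0,0,0],0,2.2],[[0,0,0],0,2.2],[[0,0,0],0,2.2],[[0,0,0],0,2.2],[[0,0,0],0,2.2],[[0,0,0],0,2.2]])

```text
time: 17.12
eef_pos: [494.6, -131.5, 221.7]
orientation: [3.141, -0.0, 1.16]
force: [0.3, -0.0, -0.9]
width: 23.6
grasp_force: 50.0
```

```bash
python3 s.py
python3 - <<'E'
from h import *
o=r.get_obs();c=cap('wrist');u,v=map(int,proj(c,o['eef_pos']*[1,1,0]+[0,0,73]));print(u,v)
w,h=40,32
I=c['color'][v-h:v+2*h-16,u-w:u+w]
print('origin',u-w,v-h,I.shape)
cv2.imwrite('pics/d1.png',cv2.resize(I[...,::-1],(800*6//8,I.shape[0]*600//80),interpolation=cv2.INTER_CUBIC))
P=cloud(c);q=P[v-20:v+12,u-25:u+25].reshape(-1,3);q=q[(q[:,2]>66)&(q[:,2]<85)];print(len(q),np.median(q,0),cv2.minEnclosingCircle(q[:,:2].astype(np.float32)))
E
```

```text
17.1167 [ 494.644 -131.506  221.726] [ 3.141 -0.     1.16 ] [ 0.258 -0.041 -0.912] [-0.043  0.115 -0.017] [-0.429  0.058  1.675  0.     1.408 -0.018]
283 196
origin 243 164 (80, 80, 3)
447 [ 492.83097036 -131.40852459   74.3751136 ] ((491.9521179199219, -132.34861755371094), 14.546546936035156)
```

View pics/d1.png

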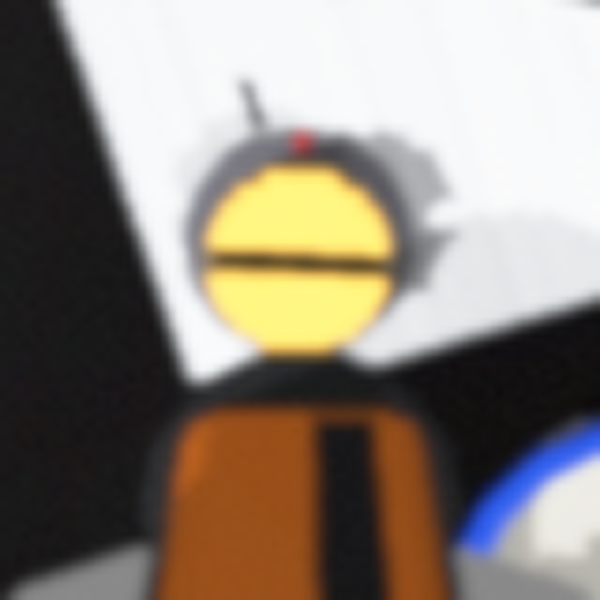

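Head D's disc is centred at (300,262) in the crop, with its slot from (210,258) to (390,265), 2° clockwise of the blade. The tick is at (302,140), so the head is open by about 0.34 rad. The collar is centred at about the same column.

Run:
```python
from h import *
np.set_printoptions(precision=2,suppress=True)
c=ld('wrist')
f=lambda x,y,z:pt(c,243+x/7.5-.5,164+y/7.5-.5,z)
d=f(390,265,74.4)-f(210,258,74.4);print(f(300,261.5,74.4),np.degrees(np.arctan2(d[1],d[0])))
# A calibration: same computation gave (660.85,95.64); fitted at TCP 661.0,95.6->96.3
yaw=1.16;X=np.array([np.cos(yaw),np.sin(yaw)]);Y=np.array([np.sin(yaw),-np.cos(yaw)])
t=f(300,261.5,74.4)[:2]+.9*Y;D=t-r.get_obs()['eef_pos'][:2];print(t,D@X,D@Y)
```

```text
[ 492.88 -132.98   74.4 ] -25.853454941367776
[ 493.7  -133.34] -2.068754812130008 -0.07005135318338492
```

Emit:
apply_moves(rows=[[[-0.2,0,0.5],0.04,2.2],[[0,0,1],0,2.2],[[0,0,1.5],0,2.2],[[0,0,1.5],0,2.2],[[0,0,1],0,2.2],[[0,0,0.5],0,2.2],[[0,0,0],0,2.2],[[0,0,0],0,2.2],[[0,0,0],0,2.2],[[0,0,0],0,2.2]])

```text
time: 18.0
eef_pos: [494.3, -133.5, 162.3]
orientation: [3.14, -0.0, 1.12]
force: [-0.4, -0.1, -0.7]
width: 23.5
grasp_force: 50.0
```

Emit:
apply_moves(rows=[[[0,0,0.1],0,2.2],[[0,0,0.1],0,2.2],[[0,0,0.1],0,2.2],[[0,0,0.05],0,2.2],[[0,0,0.05],0,2.2],[[0,0,0.05],0,2.2],[[0,0,0.05],0,2.2],[[0,0,0],0,2.2],[[0,0,0],0,2.2],[[0,0,0],0,2.2]])

```text
time: 18.83
eef_pos: [493.6, -133.2, 156.2]
orientation: [3.142, 0.0, 1.12]
force: [-0.7, 0.5, -1.4]
width: 23.8
grasp_force: 50.0
```

```bash
python3 s.py
```

```text
18.8333 [ 493.577 -133.208  156.243] [3.142 0.    1.12 ] [-0.727  0.462 -1.36 ] [-0.08   0.02  -0.094] [-0.433  0.119  1.75  -0.     1.273  0.018]
```

Emit:
apply_moves(rows=[[[0,0,0.05],0,2.2],[[0,0,0.05],0,2.2],[[0,0,0.05],0,2.2],[[0,0,0.05],0,2.2],[[0,0,0.05],0,2.2],[[0,0,0.05],0,2.2],[[0,0,0.05],0,2.2],[[0,0,0],0,2.2],[[0,0,0],0,2.2],[[0,0,0],0,2.2]])

```text
time: 19.67
eef_pos: [493.6, -133.2, 152.8]
orientation: [3.142, 0.0, 1.12]
force: [0.9, 0.2, -0.1]
width: 23.9
grasp_force: 50.0
```

```bash
python3 s.py
```

```text
19.6667 [ 493.571 -133.235  152.76 ] [3.142 0.    1.12 ] [ 0.922  0.213 -0.138] [-0.099  0.012 -0.012] [-0.433  0.122  1.753 -0.     1.266  0.018]
```

Emit:
apply_moves(rows=[[[0,0,0.05],0,2.2],[[0,0,0.05],0,2.2],[[0,0,0.05],0,2.2],[[0,0,0.05],0,2.2],[[0,0,0.03],0,2.2],[[0,0,0],0,2.2],[[0,0,0],0,2.2],[[0,0,0],0,2.2],[[0,0,0],0,2.2],[[0,0,0],0,2.2]])

```text
time: 20.5
eef_pos: [493.7, -133.3, 151.4]
orientation: [3.141, 0.0, 1.12]
force: [-1.8, 1.2, 4.8]
width: 23.2
grasp_force: 50.0
```

```bash
python3 s.py
```

```text
20.5 [ 493.719 -133.285  151.368] [3.141 0.    1.12 ] [-1.769  1.18   4.801] [ 0.132  0.646 -0.044] [-0.433  0.124  1.754 -0.     1.263  0.018]
```

Emit:
apply_moves(rows=[[[0,0,0.06],0,2.2],[[0,0,0.025],0.1,2.2],[[0,0,0.025],0.1,2.2],[[0,0,0.025],0.1,2.2],[[0,0,0.025],0.1,2.2],[[0,0,0.03],0.1,2.2],[[0,0,0.03],0.1,2.2],[[0,0,0],0,2.2],[[0,0,0],0,2.2],[[0,0,0],0,2.2]])

```text
time: 21.33
eef_pos: [493.8, -133.9, 150.0]
orientation: [3.14, 0.0, 0.52]
force: [-3.0, 0.3, 8.7]
width: 23.8
grasp_force: 50.0
```

```bash
python3 s.py
```

```text
21.3333 [ 493.753 -133.909  150.019] [3.14 0.   0.52] [-2.986  0.276  8.747] [-0.044  0.99   0.142] [-0.433  0.126  1.756 -0.001  1.259  0.618]
```

Emit:
apply_moves(rows=[[[0,0,0.03],0.1,2.2],[[0,0,0.025],0.1,2.2],[[0,0,0.025],0.1,2.2],[[0,0,0.025],0.1,2.2],[[0,0,0.025],0.1,2.2],[[0,0,0.025],0.08,2.2],[[0,0,0.02],0.08,2.2],[[0,0,0],0,2.2],[[0,0,0],0,2.2],[[0,0,0],0,2.2]])

```text
time: 22.17
eef_pos: [493.1, -133.7, 148.3]
orientation: [3.14, 0.001, -0.14]
force: [-5.3, 1.2, 10.9]
width: 23.7
grasp_force: 50.0
```

```bash
python3 s.py
```

```text
22.1667 [ 493.126 -133.664  148.252] [ 3.14   0.001 -0.14 ] [-5.347  1.17  10.912] [0.127 1.461 0.019] [-0.433  0.127  1.758 -0.002  1.257  1.278]
```

Emit:
apply_moves(rows=[[[0,0,0.01],0.04,2.2],[[0,0,0],0.04,2.2],[[0,0,0],0.04,2.2],[[0,0,0],0.02,2.2],[[0,0,0],0,2.2],[[0,0,0],0,2.2],[[0,0,0],0,2.2],[[0,0,0],0,2.2],[[0,0,0],0,2.2],[[0,0,0],0,2.2]])

```text
time: 23.0
eef_pos: [493.0, -133.6, 148.0]
orientation: [3.14, 0.001, -0.28]
force: [-4.3, 1.2, 9.8]
width: 23.4
grasp_force: 50.0
```

```bash
python3 s.py
```

```text
23.0 [ 492.986 -133.559  147.981] [ 3.14   0.001 -0.28 ] [-4.257  1.155  9.782] [0.219 1.398 0.089] [-0.433  0.128  1.758 -0.002  1.257  1.418]
```

Emit:
apply_moves(rows=[[[0,0,0.01],0.04,2.2],[[0,0,0],0.04,2.2],[[0,0,0],0,2.2],[[0,0,0],0,2.2],[[0,0,0],0,2.2],[[0,0,0],0,2.2],[[0,0,0],0,2.2],[[0,0,0],0,2.2],[[0,0,0],0,2.2],[[0,0,0],0,2.2]])

```text
time: 23.83
eef_pos: [493.0, -133.5, 148.0]
orientation: [3.14, 0.001, -0.359]
force: [-4.2, 0.4, 9.6]
width: 23.5
grasp_force: 50.0
```

```bash
python3 s.py
```

```text
23.8333 [ 493.032 -133.469  147.982] [ 3.14   0.001 -0.359] [-4.215  0.445  9.554] [0.191 1.449 0.266] [-0.433  0.128  1.758 -0.002  1.257  1.497]
```

Emit:
apply_moves(rows=[[[0,0,0],-0.08,2.2],[[0,0,0],-0.05,2.2],[[0,0,-0.1],0,2.2],[[0,0,-0.5],0,2.2],[[0,0,-2],0,2.2],[[0,0,-3],0,2.2],[[0,0,-3],0,2.2],[[0,0,-1.5],0,2.2],[[0,0,0],0,2.2],[[0,0,0],0,2.2]])

```text
time: 24.67
eef_pos: [494.1, -133.4, 247.7]
orientation: [3.141, -0.002, -0.23]
force: [-0.6, -0.2, -1.3]
width: 23.5
grasp_force: 50.0
```

```bash
cat > slot.py <<'E'
from h import *
def slot(c,cx,cy,z,R=9.5):
    u,v=proj(c,[cx,cy,z]);ys,xs=np.mgrid[int(v)-25:int(v)+25,int(u)-25:int(u)+25]
    P=np.array([pt(c,x,y,z)[:2] for x,y in zip(xs.ravel(),ys.ravel())]);g=c['color'][ys.ravel(),xs.ravel()].max(1).astype(float)
    k=np.hypot(*(P-[cx,cy]).T)<R; P,g=P[k],g[k]; w=np.clip(np.median(g)*.8-g,0,None)
    m=(P*w[:,None]).sum(0)/w.sum(); C=((P-m)*w[:,None]).T@(P-m)/w.sum(); e,V=np.linalg.eigh(C); d=V[:,1]
    print('slot centre',m.round(1),'angle deg',round(np.degrees(np.arctan2(d[1],d[0]))%180,1),'eig',e.round(1),'(home 84.1)')
def red(c,cx,cy):
    g=c['color'].astype(int);m=(g[...,0]-g[...,1:].max(2)>45)
    for y,x in zip(*np.nonzero(m)):
        p=pt(c,x,y,61.4)[:2]
        if 12<np.hypot(*(p-[cx,cy]))<21: print('red',p.round(1),'dir',np.degrees(np.arctan2(*(p-[cx,cy])[::-1])).round())
E
python3 s.py
python3 - <<'E'
from slot import *
c=cap('wrist'); slot(c,492.9,-133,71.5); red(c,492.9,-133)
t=cap('top')
for p in[(662,95.7),(636.4,-146.6),(517.4,109),(494.8,-131)]: print(p);slot(t,*p,72);red(t,*p)
E
```

```text
24.6667 [ 494.118 -133.378  247.724] [ 3.141 -0.002 -0.23 ] [-0.568 -0.249 -1.333] [ 0.004  0.12  -0.013] [-0.433  0.038  1.642  0.     1.46   1.368]
slot centre [ 492.6 -132.8] angle deg 83.9 eig [ 0.5 29.3] (home 84.1)
red [ 509.3 -135.4] dir -8.0
red [ 508.1 -135.1] dir -8.0
(662, 95.7)
slot centre [663.2  95.1] angle deg 83.2 eig [ 0.6 26.1] (home 84.1)
(636.4, -146.6)
slot centre [ 636.8 -148.3] angle deg 73.0 eig [13.3 16.7] (home 84.1)
(517.4, 109)
slot centre [518.9 108.5] angle deg 83.7 eig [ 0.8 29.3] (home 84.1)
red [535.9 110.1] dir 3.0
(494.8, -131)
slot centre [ 493.5 -134.6] angle deg 82.1 eig [ 0.  11.1] (home 84.1)
```

Both opened heads are now home (slot at 83.9° against 84.1°). Back to the holder.

Emit:
apply_moves(rows=[[[-0.4,-1.6,0],0,2.2],[[-0.8,-3.24,0],0,2.2],[[-0.8,-3.24,0],0,2.2],[[-0.8,-3.24,0],0,2.2],[[-0.8,-3.24,0],0,2.2],[[-0.8,-3.24,0],0,2.2],[[-0.8,-3.24,0],0,2.2],[[-0.8,-3.24,0],0,2.2],[[-0.8,-3.24,0],0,2.2],[[-0.8,-3.24,0],0,2.2]])

```text
time: 25.6
eef_pos: [488.1, 185.0, 244.7]
orientation: [3.14, 0.004, -0.23]
force: [-0.3, -0.4, -0.7]
width: 23.4
grasp_force: 50.0
```

Emit:
apply_moves(rows=[[[-0.8,-3.24,0],0,2.2],[[-0.8,-3.24,0],0,2.2],[[-0.8,-3.24,0],0,2.2],[[-0.8,-3.24,0],0,2.2],[[-0.8,-3.24,0],0,2.2],[[-0.8,-3.24,0],0,2.2],[[-0.4,-1.6,0],0,2.2],[[0,0,0],-0.1,2.2],[[0,0,0],-0.05,2.2],[[0,0,0],0,2.2]])

```text
time: 26.43
eef_pos: [485.7, 400.2, 244.1]
orientation: [3.139, 0.004, -0.078]
force: [-0.4, 0.2, -1.1]
width: 23.7
grasp_force: 50.0
```

```bash
python3 s.py
python3 - <<'E'
from slot import *
t=cap('top');s=cap('scene')
for p in[(662,95.7),(636.4,-146.6),(517.4,109),(494.8,-131)]: print(p);slot(t,*p,72);red(t,*p);slot(s,*p,72);red(s,*p)
o=r.get_obs();yaw=o['orientation'][2]
D=np.array([487.6,382.9])-o['eef_pos'][:2];print('shift',D@[np.cos(yaw),np.sin(yaw)],D@[np.sin(yaw),-np.cos(yaw)])
c=cap('wrist');P=cloud(c);q=P[(abs(P[...,0]-488)<50)&(abs(P[...,1]-382)<50)&(abs(P[...,2]-46)<4)];print(len(q),cv2.minAreaRect(q[:,:2].astype(np.float32)))
E
```

```text
26.4333 [485.698 400.242 244.051] [ 3.139  0.004 -0.078] [-0.432  0.173 -1.132] [-0.033  0.098  0.073] [0.552 0.299 1.347 0.    1.5   2.201]
(662, 95.7)
slot centre [663.2  95.1] angle deg 83.3 eig [ 0.6 25.9] (home 84.1)
slot centre [662.6  94.9] angle deg 82.9 eig [ 0.4 27.7] (home 84.1)
(636.4, -146.6)
slot centre [ 638.3 -147.4] angle deg 83.7 eig [ 0.2 27.9] (home 84.1)
slot centre [ 637.1 -147.1] angle deg 87.2 eig [ 0.4 19.6] (home 84.1)
(517.4, 109)
slot centre [519.3 110.1] angle deg 79.2 eig [ 1.6 26.5] (home 84.1)
red [535.9 110.1] dir 3.0
slot centre [522.2 112.6] angle deg 93.2 eig [1.9 8.7] (home 84.1)
(494.8, -131)
slot centre [ 494.1 -131.1] angle deg 82.8 eig [ 0.3 29.5] (home 84.1)
red [ 511.  -133.7] dir -9.0
slot centre [ 495.3 -130.5] angle deg 84.5 eig [ 0.4 29.3] (home 84.1)
shift 2.7409434438452207 16.7482100117055
2042 ((488.1606750488281, 382.9249267578125), (64.25643920898438, 63.98417282104492), 12.092314720153809)
```

Emit:
apply_moves(rows=[[[0.25,1.7,1],0,2.2],[[0,0,2],0,2.2],[[0,0,2],0,2.2],[[0,0,1],0,2.2],[[0,0,0],0,2.2],[[0,0,0],0,2.2],[[0,0,0],0,2.2],[[0,0,0],0,2.2],[[0,0,0],0,2.2],[[0,0,0],0,2.2]])

```text
time: 27.42
eef_pos: [488.8, 383.6, 188.4]
orientation: [-3.14, -0.002, -0.08]
force: [0.7, -0.3, -0.3]
width: 24.0
grasp_force: 50.0
```

```bash
python3 s.py
```

```text
27.4167 [488.792 383.616 188.438] [-3.14  -0.002 -0.08 ] [ 0.707 -0.335 -0.349] [0.031 0.186 0.044] [0.526 0.315 1.442 0.    1.383 2.177]
```

Emit:
apply_moves(rows=[[[-0.07,0.08,1],0,2.2],[[0,0,2],0,2.2],[[0,0,2],0,2.2],[[0,0,1],0,2.2],[[0,0,1],0,2.2],[[0,0,1],0,2.2],[[0,0,1],0,2.2],[[0,0,0.7],0,2.2],[[0,0,0],0,2.2],[[0,0,0],0,2.2]])

```text
time: 28.25
eef_pos: [487.4, 382.4, 90.0]
orientation: [3.141, 0.0, -0.08]
force: [0.9, 0.5, -0.1]
width: 23.6
grasp_force: 50.0
```

```bash
python3 s.py
```

```text
28.25 [487.436 382.411  90.031] [ 3.141  0.    -0.08 ] [ 0.857  0.537 -0.097] [-0.012  0.16   0.032] [0.526 0.411 1.529 0.    1.202 2.177]
```

Free in the hole. I lower until it rests, then let go.

Emit:
apply_moves(rows=[[[0,0,0.2],0,2.2],[[0,0,0.2],0,2.2],[[0,0,0.15],0,2.2],[[0,0,0.1],0,2.2],[[0,0,0.05],0,2.2],[[0,0,0.05],0,2.2],[[0,0,0],0,2.2],[[0,0,0],0,2.2],[[0,0,0],0,2.2],[[0,0,0],0,2.2]])

```text
time: 29.08
eef_pos: [487.6, 382.5, 83.3]
orientation: [-3.141, -0.0, -0.08]
force: [-0.9, -0.8, 2.8]
width: 23.5
grasp_force: 50.0
```

```bash
python3 s.py
```

```text
29.0833 [487.589 382.503  83.255] [-3.141 -0.    -0.08 ] [-0.929 -0.833  2.793] [-0.274  0.441 -0.024] [ 0.526  0.419  1.534 -0.     1.189  2.177]
```

Emit:
apply_moves(rows=[[[0,0,0],0,4.4],[[0,0,0],0,4.4],[[0,0,0],0,4.4],[[0,0,0],0,4.4],[[0,0,0],0,4.4],[[0,0,-1],0,4.4],[[0,0,-3],0,4.4],[[0,0,-3],0,4.4],[[0,0,-3],0,4.4],[[0,0,-3],0,4.4]])

```text
time: 29.92
eef_pos: [487.4, 382.4, 214.9]
orientation: [-3.141, -0.0, -0.08]
force: [1.0, 0.3, -0.2]
width: 44.2
grasp_force: 0.0
```

Emit:
apply_moves(rows=[[[0,0,-1],0,4.4],[[0,0,0],0,4.4],[[0,0,0],0,4.4],[[0,0,0],0,4.4],[[0,0,0],0,4.4],[[0,0,0],0,4.4],[[0,0,0],0,4.4],[[0,0,0],0,4.4],[[0,0,0],0,4.4],[[0,0,0],0,4.4]])

```text
time: 30.75
eef_pos: [487.4, 382.4, 222.5]
orientation: [3.141, 0.0, -0.08]
force: [-0.9, -0.5, 0.5]
width: 44.0
grasp_force: 0.0
```

```bash
python3 s.py
python3 - <<'E'
from slot import *
for n in('top','scene'):
    c2=cap(n);Q=cloud(c2)
    q=Q[(abs(Q[...,0]-490)<25)&(abs(Q[...,1]-382)<25)&(Q[...,2]>60)&(Q[...,2]<130)]
    print(n,len(q),cv2.minAreaRect(q[:,:2].astype(np.float32)),np.percentile(q[:,2],[90,98]))
c=ld('top')
slot(c,638,-147.4,72);slot(c,518.9,108.5,72)
E
```

```text
30.75 [487.438 382.421 222.541] [ 3.141  0.    -0.08 ] [-0.93  -0.548  0.525] [-0.012  0.175 -0.039] [ 0.526  0.288  1.405 -0.     1.448  2.177]
top 235 ((489.14459228515625, 379.855712890625), (21.935657501220703, 24.673812866210938), 80.33442687988281) [118.48460437 120.46079976]
scene 255 ((492.1085205078125, 382.9190368652344), (25.651424407958984, 24.312965393066406), 84.48395538330078) [117.75957663 120.0212079 ]
slot centre [ 638.2 -148.2] angle deg 83.1 eig [ 0.1 21.9] (home 84.1)
slot centre [518.9 110.3] angle deg 80.9 eig [ 0.5 24. ] (home 84.1)
```

```bash
python3 -c "
from rig import r
print(r.close_job())"
```

```text
the job is handed in; nothing more can be done
None
```

I handed the job in at about 31 s; the rig gave no verdict. I turned the two open fasteners (back-left and front-right) fully home, left the other two alone, and stood the driver upright in its holder, released.

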